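# Draw a batch of tubes from the bench dispenser

## Robot

A 7-joint arm with a two-finger parallel gripper is mounted at the origin on a cart in front of the work surface, level with it; the furniture and walls round the work are solid. World frame = base frame: x ahead of the robot, y to its left, z up, the work surface at z = 0. Lengths are in m, angles in rad, forces in N, time in s.
With the tool pointing down it reaches from about 0.425 to 0.825 m from the base axis. Payload 3.6 kg.
Tool frame: the origin (TCP) lies midway between the tips of the shut fingers; the grasp point (between the pads) lies 19 mm behind it (grip_point_offset is the distance from the TCP to the grasp point, in m); z points along the fingers, y is the line along which they close (so a half turn about z gives the same grasp; the last joint's range is limited). The gripper opens to 93 mm and grips with 3 to 60 N. Pads are 15 mm wide; open, the fingers measure 128 mm over their backs; the gripper's body (75 mm by 188 mm) begins 65 mm behind the grasp point.
Start: joints at [-1.284, 0.615, -0.013, 1.423, 0.008, 1.103, -0.04], TCP at [0.201, 0.618, 0.196] pointing down, gripper open.
Joint ranges: [-3.12, 3.12], [-0.3, 2.06], [-1.34, 1.32], [0.26, 2.42], [-1.36, 4.5], [0.01, 1.98], [-2.84, 2.84]. Speed limits (rad/s): [2.79, 2.79, 3.14, 3.14, 3.14, 3.14, 3.14].

## Interface

Orientations are given as [roll, pitch, yaw] about the fixed x, y, z axes, in that order (R = Rz(yaw) Ry(pitch) Rx(roll)).
In Python, from cell import read_state, grab_frame, camera_params, hand_in, grip_point_offset gives the robot as it stands.
- The arm moves only by the shell command python3 -m creep 'ROWS' [OPENING] [FORCE]. ROWS is JSON, one flat list of numbers, 6 for each row, row after row: the shift along the tool's x, y, z in mm, then the turn, a rotation vector about the tool's x, y, z in rad. A call has 1 to 5 rows; each row shifts and turns the commanded pose from where the row before left it, along the tool's axes as they then stand; what a row does not reach is not made up. A row lasts 1/12 s, in which the tool goes at most 41.7 mm and 7.16 degrees, less where a joint would pass 70% of its speed; a pose out of reach is approached as far as the arm can. A call with a gripper value outside its range is refused whole. OPENING is the opening in per cent of the stroke, from 0 (shut) to 100 (fully open), set as the call begins (- or left out, the last holds). The fingers move at their own pace and stop on an object; FORCE is the grip in N (left out, the last holds). Time passes only in rows, so rows that do not move let the fingers close. It gives the time, the measured TCP pose, the force, the opening and the grip force at its end, in the units of the state.
- read_state(): the state, without advancing time (a new reading comes with each control period).
- grab_frame(name): name is "scene" or "top" or "wrist"; returns the picture (480x640x3 uint8, red, green, blue); there is no depth.
- camera_params(name): a dict with "camera_matrix" (3x3 intrinsics, pixels), "k1" (the pictures are not rectified: a ray, as slopes to the right and down, at radius r is drawn at 1 + k1 r^2 times it, then the intrinsics apply), "rvec" (rotation vector, rad) and "tvec" (3), from world to camera coordinates, as OpenCV has them; the wrist camera has in their place "mount" (4x4, takes a point from camera to tool coordinates, whose origin is the TCP and whose axes are the flange's). Camera axes: x right, y down, z forward; pixel columns grow to the right and rows downward; lengths in m; the calibration is good to about 2 mm. A picture is of the moment at which its call begins: read the wrist's pose just before it. camera_params takes no time and is no camera call.
- hand_in(): hands the job in; it is judged then, once.
The state is a dict: "clock": time; "qpos": joint angles; "joint_velocities": joint speeds; "joint_efforts": joint torques, N m; "tool_pos": TCP position; "orientation": TCP orientation; "force": force on the tool from outside, world axes, zero at the start; "torque": the same for the moment, N m; "gripper_width": finger opening in m; "grip_force": force on a finger pad.
Only numpy, scipy, OpenCV 4.12 (cv2) and the standard library are available. Lean on these libraries where they do the work, as an engineer would, in place of code of your own. Each camera call takes 0.05 s, during which the arm holds its last target. There are 200 camera calls.

## Task

Collect the three empty tubes from the white dispenser: first lift the red-capped bottle out of the way and stand it upright on the round mat, then set the blue tray squarely before the chute with its long side pushed home under the lip against the black stop bar. Now draw the gate fully out by its red paddle, leave it open until all three tubes have rolled into the tray, and push it fully shut again, with the tray still home under the chute and the bottle on its mat. Leave the other things on the bench where they are.

Things in the scene. Friction and masses are not known exactly. Their poses are not given: they have to be found in the camera images.
- hopper: White tube dispenser fixed to the bench, 275 mm high, 137 mm wide. Origin on the bench under the middle of its tube shaft (front face of the shaft at x=-24 mm); -x points out of its front, y across, z up. Below the shaft an aluminium chute, 125 mm wide between its rails, slopes down to the front.
- lip (a point): Middle of the chute's front lip, 88 mm over the bench, at hopper x=-116 mm; its underside is 82 mm and its side rails' tops 111 mm over the bench there, rising at 20 degrees to 147 mm at the shaft. Under it a black stop bar, 60 mm high and 137 mm wide, has its front face at hopper x=-101 mm.
- dock (a point): Point on the bench, at hopper x=-163 mm, y=0, over which the tray's middle stands when the tray is home (touching the stop bar), its 164 mm side along the hopper's y. Axes as the hopper's.
- gate (a joint): Slide gate under the tube shaft, in m: 0 fully shut (tubes held up), 0.05 fully drawn out to the front along the hopper's -x (end stop). Stiff: about 3 N of friction, no spring, stays where left. The tubes need about 0.04 or more to fall through; all have rolled down about 1.5 s later.
- gate_grip (a point): Grasp point on the red upright paddle of the gate, which moves with it: 210 mm over the bench, at hopper x=-85 mm when shut. The paddle is 10 mm thick (along the hopper's x), 50 mm wide (y), from 165 to 235 mm high, standing 56 mm clear in front of the shaft when shut and free above. Axes as the hopper's.
- tray_mid (a point): Loose blue open tray, 124 (its x) x 164 (its y) x 75 mm high, walls 8 mm thick, floor 8 mm, 0.25 kg. Point at its centre half-way up (37.5 mm over its underside); z up. Either end may face the dispenser. It can be carried by the middle of a 164 mm long wall (wall centre 58 mm from the middle along x).
- bottle_mid (a point): Loose glass bottle with ribbed red screw cap, standing in the tray's place before the chute; 56 mm across, 104 mm high, about 0.14 kg; cap 40 mm across from 78 to 104 mm height. Point at its centre, 52 mm over its base; z up along it.
- mat: Round dark rubber mat fixed on the bench, 100 mm across, 3 mm thick. Origin at the centre of its underside.
- tube_0_mid (a point): Empty capped tube with blue cap, 116 mm long, 32 mm across, 20 g, lying across the dispenser's shaft, lowest of the stack of three. Point at its middle; z along the tube towards the cap (caps left and right by turns).
- tube_1_mid (a point): Empty capped tube with blue cap, 116 mm long, 32 mm across, 20 g, lying across the dispenser's shaft, middle of the stack of three. Point at its middle; z along the tube towards the cap (caps left and right by turns).
- tube_2_mid (a point): Empty capped tube with blue cap, 116 mm long, 32 mm across, 20 g, lying across the dispenser's shaft, top of the stack of three. Point at its middle; z along the tube towards the cap (caps left and right by turns).
- flask: Bystander, loose, to be left alone: conical flask with pink contents and white cap, 67 mm across, 108 mm high. Origin on its underside, about the middle.
- film_box: Bystander, loose, to be left alone: long cream and red carton, 52 x 110 x 52 mm high. Origin on its underside, about the middle.
- marker: Bystander, loose, to be left alone: white marker pen with black cap, lying flat, 17 x 135 (its y) x 16 mm. Origin on its underside, about the middle.
- wash_bottle: Bystander, loose, to be left alone: white squeeze wash bottle with blue spout, 68 x 98 x 192 mm high (its round body is centred 15 mm to the +y side of the origin). Origin on its underside, about the middle.
- tape: Bystander, loose, to be left alone: roll of masking tape lying flat, 96 mm across, 25 mm high. Origin on its underside, about the middle.
There are look-alikes about, which are no part of the job. What is meant by the mat is not purple, and is the larger of those in its own colour.

How it is judged:
By the outcome, as a careful person would: the job done as asked, in the order asked, and still so for the second after the job is handed in, with the robot touching nothing.
It also fails if it takes over 64 s, if anything falls off the work surface, if the arm or the gripper's body presses on something with over 40 N, if the wrist force passes 120 N, or if a joint passes its speed limit or range.

## Working session

There is one attempt and no reset: what is moved stays moved. The work goes in short steps, Python scripts to look and compute and a shell command to move; the robot and the scene stay as the last step left them, time stands still between calls to the robot, and variables do not carry over. Pictures are saved under pics/ and viewed, at most 10 in all, crops included, and the job is handed in when it is done.

```bash
mkdir -p pics; ls
cat > h.py <<'E'
import numpy as np, cv2, json
from cell import *
from scipy.spatial.transform import Rotation as R
def snap(n,f):
    im=grab_frame(n); cv2.imwrite('pics/'+f,im[:,:,::-1]); return im
def cam(n,st=None):
    p=camera_params(n); K=np.array(p['camera_matrix']); k1=p['k1']
    if n=='wrist':
        M=np.array(p['mount']); st=st or read_state(); T=np.eye(4); T[:3,:3]=R.from_euler('xyz',st['orientation']).as_matrix(); T[:3,3]=st['tool_pos']
        W=T@M; return K,k1,W[:3,:3],W[:3,3]
    Rm=cv2.Rodrigues(np.array(p['rvec'],float))[0]; return K,k1,Rm.T,-Rm.T@np.array(p['tvec'],float).ravel()
def ray(c,uv):
    K,k1,Rw,o=c
    d=cv2.undistortPoints(np.array([[uv]],float),K,np.array([k1,0,0,0.]))[0,0]
    return o,Rw@np.array([d[0],d[1],1])
def onz(c,uv,z):
    o,d=ray(c,uv); return o+d*(z-o[2])/d[2]
def proj(c,P):
    K,k1,Rw,o=c
    P=np.array(P,float).reshape(-1,3)
    return cv2.projectPoints(P,cv2.Rodrigues(Rw.T)[0],-Rw.T@o,K,np.array([k1,0,0,0.]))[0][:,0]
E
python3 - <<'E'
from h import *
print(read_state(), grip_point_offset)
snap('top','top0.png');snap('scene','sc0.png')
for n in('top','scene'):
    c=cam(n);print(n,c[3],c[2][:,2],c[0][0,0],c[1])
print(camera_params('wrist'))
E
```

```text
pics
{'clock': 0.0, 'qpos': array([-1.28352833,  0.61589762, -0.01263288,  1.42485764,  0.0081137 ,
        1.10340975, -0.04042893]), 'joint_velocities': array([ 0.00026733,  0.00186901,  0.00033493, -0.00100749,  0.0014191 ,
       -0.00106645,  0.00064518]), 'joint_efforts': array([ 6.77295484e-04, -4.58937442e+01,  2.09405939e-01, -1.65740097e+01,
       -6.09832350e-02,  2.04965053e-02,  2.51262036e-04]), 'tool_pos': array([0.20034843, 0.6174751 , 0.1953089 ]), 'orientation': array([-3.13907094e+00,  3.84119101e-05,  2.82788167e+00]), 'force': array([ 0.35958093,  0.36687267, -0.65305288]), 'torque': array([-0.00112184,  0.01844593, -0.01316961]), 'grip_force': 0.0, 'gripper_width': 0.09302092630985379} 0.0188
top [ 0.25541744 -0.0358815   1.17520822] [ 0.21001968  0.02684222 -0.97732862] 443.6696580739983 -0.10749426464874931
scene [-0.30839409 -0.42660545  0.65193259] [ 0.77463623  0.40721659 -0.48385263] 433.7962596048556 -0.08858186203618398
{'camera_matrix': array([[428.26285512,   0.        , 319.61014226],
       [  0.        , 428.26285512, 241.91160568],
       [  0.        ,   0.        ,   1.        ]]), 'k1': -0.08668261717492899, 'mount': array([[-2.03003526e-04, -9.69709001e-01, -2.44262999e-01,
         6.77686844e-02],
       [ 9.99999946e-01, -2.59900906e-04,  2.00704703e-04,
         2.23150943e-04],
       [-2.58109332e-04, -2.44262945e-01,  9.69709001e-01,
        -1.89454972e-01],
       [ 0.00000000e+00,  0.00000000e+00,  0.00000000e+00,
         1.00000000e+00]])}
```

View pics/top0.png

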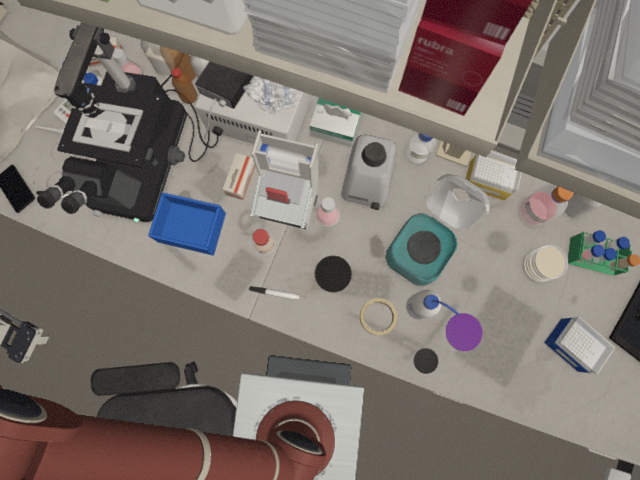

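View pics/sc0.png

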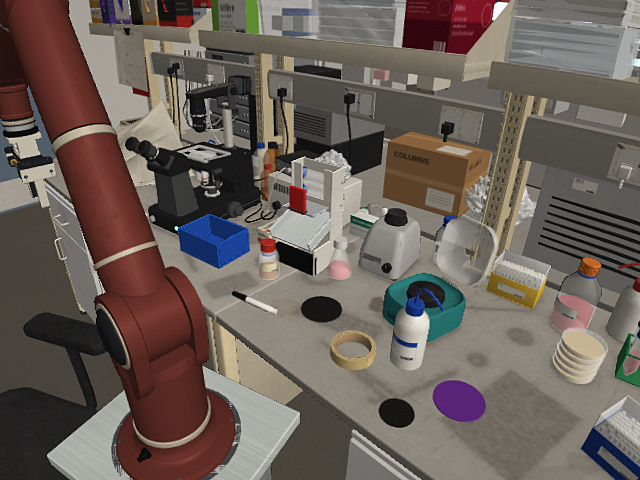

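The top view shows the dispenser at (285,185) with the red paddle at (278,195), the bottle cap at (262,237), the blue tray at (187,223) and the mat at (333,273). The smaller black mat is at (426,361), the purple one at (464,332), the flask at (328,212) and the marker at (275,293).

Run:
```python
from h import *
t=cv2.imread('pics/top0.png');s=cv2.imread('pics/sc0.png');ct=cam('top');cs=cam('scene')
def comp(im,m,box):
    mm=np.zeros_like(m);x0,y0,x1,y1=box;mm[y0:y1,x0:x1]=m[y0:y1,x0:x1]
    cn=max(cv2.findContours(mm,cv2.RETR_EXTERNAL,cv2.CHAIN_APPROX_NONE)[0],key=cv2.contourArea);return cn[:,0]
def masks(im):
    b,g,r=[im[...,i].astype(int) for i in range(3)]
    return dict(red=((r>110)&(r>1.8*g)&(r>1.8*b)).astype('u1')*255,blue=((b>90)&(b>1.7*r)&(b>1.4*g)).astype('u1')*255,dark=((r+g+b)<130).astype('u1')*255)
mt=masks(t);ms=masks(s)
# mat
c=comp(t,mt['dark'],(305,245,365,300));w=np.array([onz(ct,p,.003) for p in c]);(x,y),r=cv2.minEnclosingCircle(w[:,:2].astype('f4'));print('mat top',x,y,r)
c=comp(s,ms['dark'],(295,290,350,330));w=np.array([onz(cs,p,.003) for p in c]);(x,y),r=cv2.minEnclosingCircle(w[:,:2].astype('f4'));print('mat sc',x,y,r)
c=comp(t,mt['red'],(248,225,278,252));w=np.array([onz(ct,p,.104) for p in c]);(x,y),r=cv2.minEnclosingCircle(w[:,:2].astype('f4'));print('cap top',x,y,r,c.min(0),c.max(0))
c=comp(t,mt['blue'],(140,185,235,265));q=cv2.boxPoints(cv2.minAreaRect(c.astype('f4')))
h=cv2.convexHull(c.astype('f4'))
w=np.array([onz(ct,p,.075) for p in c]);rr=cv2.minAreaRect((w[:,:2]*1000).astype('f4'));print('tray rim top',rr)
c=comp(t,mt['red'],(262,180,295,210));print('paddle top px',c.min(0),c.max(0))
w=np.array([onz(ct,p,.235) for p in c]);print(cv2.minAreaRect((w[:,:2]*1000).astype('f4')))
c=comp(s,ms['red'],(280,175,315,220));print('paddle sc px',c.min(0),c.max(0))
a=cv2.resize(t[120:270,140:360],None,fx=3.6,fy=3.6,interpolation=cv2.INTER_CUBIC);cv2.imwrite('pics/c1.png',a)
a=cv2.resize(s[145:295,220:370],None,fx=4,fy=4,interpolation=cv2.INTER_CUBIC);cv2.imwrite('pics/c2.png',a)
```

```text
mat top 0.4331567883491516 -0.049177344888448715 0.046801045536994934
mat sc 0.4334927499294281 -0.05011255294084549 0.049504708498716354
cap top 0.489275187253952 0.14018607139587402 0.020013809204101562 [253 229] [267 244]
tray rim top ((511.6487121582031, 341.7143859863281), (183.77188110351562, 131.0735626220703), 83.09092712402344)
paddle top px [266 188] [287 201]
((562.9946899414062, 95.7994613647461), (55.283931732177734, 18.835681915283203), 76.02863311767578)
paddle sc px [290 186] [305 211]
```

View pics/c1.png

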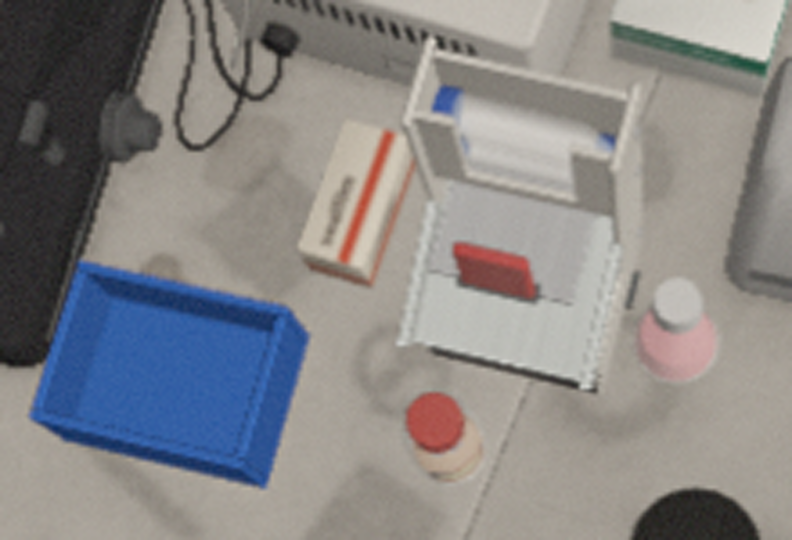

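View pics/c2.png

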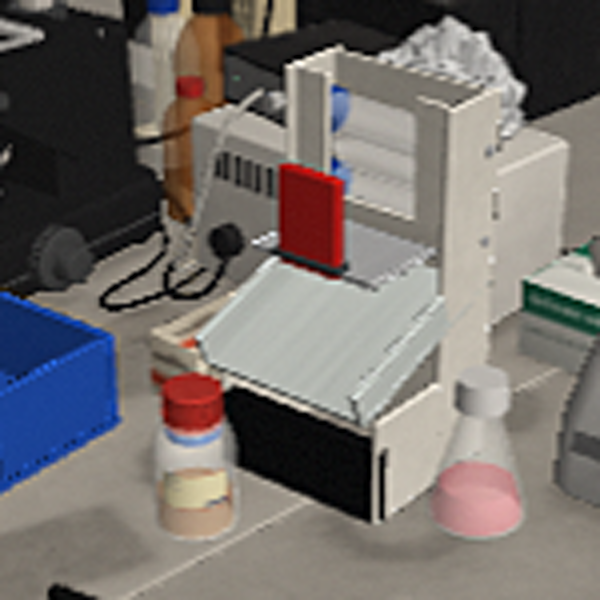

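Crop 1 (3.6×) shows the hopper top corners at about (430,42) and (640,88), and the rail fronts at (402,343) and (592,388). The tray rim is at (82,265), (288,310) and (36,410). Crop 2 shows the black stop bar under the lip, and the bottle in front left of it.

Run:
```python
from h import *
ct=cam('top');cs=cam('scene')
T=lambda u,v,z:onz(ct,(140+u/3.6,120+v/3.6),z)[:2].round(4)
S=lambda u,v,z:onz(cs,(220+u/4,145+v/4),z)[:2].round(4)
print('tray',[T(82,265,.075),T(288,310,.075),T(250,472,.075),T(36,410,.075)],'base',T(268,487,0),T(307,335,0))
print('hop top',T(430,42,.275),T(640,88,.275))
print('rails',T(402,343,.111),T(592,388,.111))
print('scene: bar base right',S(375,522,0),'box top R front',S(443,102,.275),'rail R tip',S(360,420,.111),'rail L tip',S(202,345,.111))
print('paddle top corners T',T(453,243,.235),T(530,262,.235),'S',S(280,165,.235),S(330,178,.235))
print('bottle base S',S(197,525,0), 'cap S', S(193,382,.104))
f=[onz(ct,p,z)[:2].round(3) for p,z in(((328,204),.108),((238,177),.052),((275,293),.016))];print('flask,film,marker',f)
```

```text
tray [array([0.5836, 0.4201]), array([0.5653, 0.2615]), array([0.4442, 0.2695]), array([0.4719, 0.4331])] base [0.4472 0.2748] [0.5682 0.2638]
hop top [0.6891 0.1481] [0.672  0.0159]
rails [0.54   0.1684] [0.5223 0.0334]
scene: bar base right [0.5526 0.0358] box top R front [0.6288 0.0349] rail R tip [0.5002 0.0198] rail L tip [0.5321 0.1582]
paddle top corners T [0.5743 0.1223] [0.567 0.073] S [0.5684 0.1189] [0.5664 0.0809]
bottle base S [0.4885 0.1369] cap S [0.4975 0.1422]
flask,film,marker [array([ 0.591, -0.018]), array([0.658, 0.232]), array([0.363, 0.096])]
```

```bash
cat >> h.py <<'E'
def go(x,y,z,yaw):
    """total shift to TCP target in tool axes (mm), turn rvec (rad), after undoing turn first"""
    s=read_state(); R0=R.from_euler('xyz',s['orientation']); R1=R.from_euler('xyz',[np.pi,0,yaw])
    d=(np.array([x,y,z])-s['tool_pos'])*1000
    print('t%.2f'%s['clock'],'pos',s['tool_pos'].round(4),'rpy',s['orientation'].round(3),'F',s['force'].round(1),'w%.3f'%s['gripper_width'])
    print(' turn',(R0.inv()*R1).as_rotvec().round(3),'shift(now axes)',R0.inv().apply(d).round(1),'shift(after turn)',R1.inv().apply(d).round(1))
E
python3 -c "
from h import *
go(.489,.140,.21,3.012)"
```

```text
t0.10 pos [0.2004 0.6175 0.1954] rpy [-3.139  0.     2.828] F [ 0.3 -0.2 -0.4] w0.093
 turn [-0.002 -0.    -0.184] shift(now axes) [-421.9 -365.2  -13.7] shift(after turn) [-347.9 -436.2  -14.6]
```

```bash
python3 -m creep '[0,0,0,0,0,-0.092,0,0,0,0,0,-0.092,-25,-31,-1,0,0,0,-25,-31,-1,0,0,0,-25,-31,-1,0,0,0]' && python3 -m creep '[-25,-31,-1,0,0,0,-25,-31,-1,0,0,0,-25,-31,-1,0,0,0,-25,-31,-1,0,0,0,-25,-31,-1,0,0,0]' && python3 -m creep '[-25,-31,-1,0,0,0,-25,-31,-1,0,0,0,-25,-31,-1,0,0,0,-25,-31,-1,0,0,0,0,0,0,0,0,0]' && python3 -m creep '[0,0,0,0,0,0,0,0,0,0,0,0]'
python3 - <<'E'
from h import *
go(.489,.140,.21,3.012)
im=snap('wrist','w1.png')
E
```

```text
clock: 0.52
tool_pos: [0.263, 0.5149, 0.1986]
orientation: [-3.14, -0.0, 3.014]
force: [0.6, 0.3, 0.5]
gripper_width: 0.0929
grip_force: 0.0
clock: 0.93
tool_pos: [0.3673, 0.3444, 0.2043]
orientation: [-3.141, -0.0, 3.012]
force: [-0.4, 1.2, 0.4]
gripper_width: 0.0933
grip_force: 0.0
clock: 1.35
tool_pos: [0.4548, 0.2005, 0.2085]
orientation: [-3.136, 0.004, 2.996]
force: [1.0, -1.0, 0.0]
gripper_width: 0.0928
grip_force: 0.0
clock: 1.52
tool_pos: [0.4494, 0.2109, 0.2081]
orientation: [3.141, -0.001, 3.012]
force: [0.1, -0.0, -1.4]
gripper_width: 0.0928
grip_force: 0.0
t1.52 pos [0.4494 0.2109 0.2081] rpy [ 3.141e+00 -1.000e-03  3.012e+00] F [ 0.1 -0.  -1.4] w0.093
 turn [ 0.    -0.001 -0.   ] shift(now axes) [-48.4 -65.2  -1.9] shift(after turn) [-48.4 -65.2  -1.9]
```

View pics/w1.png

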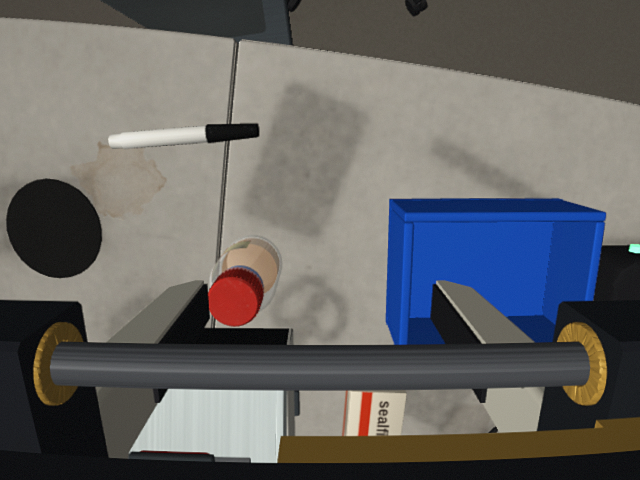

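The wrist view shows the cap at (237,297), the mat at (54,228), the tray's front right base corner at (389,199) and the marker at (110–258,135).

Run:
```python
from h import *
im=cv2.imread('pics/w1.png');c=cam('wrist')
b,g,r=[im[...,i].astype(int) for i in range(3)]
red=((r>110)&(r>2*g)).astype('u1')*255
red[330:]=0; red[:,300:]=0
cn=max(cv2.findContours(red,0,1)[0],key=cv2.contourArea)[:,0]
print(cn.min(0),cn.max(0))
w=np.array([onz(c,p,.104)[:2] for p in cn],'f4');print('cap hull@.104',cv2.minEnclosingCircle(w))
u,v=237,301;print(onz(c,(u,v),.104)[:2])
d=((r+g+b)<130).astype('u1')*255;d[:150]=0;d[290:]=0;d[:,130:]=0
cn=max(cv2.findContours(d,0,1)[0],key=cv2.contourArea)[:,0]
print('mat',cv2.minEnclosingCircle(np.array([onz(c,p,.003)[:2] for p in cn],'f4')))
print('tray base corner',onz(c,(389,199),0)[:2],'left base wall low',onz(c,(387,341),0)[:2])
# projected rim for estimated tray
def box(x,y,yaw,z):
    a=np.array([[-.062,-.082],[-.062,.082],[.062,.082],[.062,-.082]]);Rm=np.array([[np.cos(yaw),-np.sin(yaw)],[np.sin(yaw),np.cos(yaw)]])
    return np.c_[a@Rm.T+[x,y],np.full(4,z)]
print(proj(c,box(.517,.348,-.122,.075)).round(),proj(c,box(.517,.348,-.122,0)).round())
t=cam('top');print('top',proj(t,box(.517,.348,-.122,.075)).round(1))
cv2.imwrite('pics/w1c.png',cv2.resize(im[180:440,130:620],None,fx=1.6,fy=1.6))
bl=((b>90)&(b>1.7*r)).astype('u1')*255; bl[:150]=0
cn=max(cv2.findContours(bl,0,1)[0],key=cv2.contourArea);print(cv2.approxPolyDP(cn,4,True)[:,0].tolist())
```

```text
[208 276] [257 325]
cap hull@.104 ((0.49136728048324585, 0.14205922186374664), 0.019784655421972275)
[0.49184118 0.1454222 ]
mat ((0.43394237756729126, -0.04903740435838699), 0.0499400794506073)
tray base corner [0.44817493 0.27793541] left base wall low [0.59352968 0.26327028]
[[399. 210.]
 [602. 210.]
 [580. 352.]
 [393. 356.]] [[385. 197.]
 [554. 197.]
 [539. 317.]
 [381. 319.]]
top [[207.8 250.4]
 [148.1 236.1]
 [162.5 191.8]
 [221.1 205. ]]
[[605, 213], [447, 211], [449, 205], [467, 209], [467, 203], [469, 209], [483, 208], [482, 203], [486, 209], [487, 203], [450, 206], [451, 199], [510, 200], [508, 205], [512, 209], [516, 203], [517, 209], [518, 202], [512, 200], [554, 198], [389, 199], [386, 323], [394, 344], [443, 343], [430, 320], [424, 329], [417, 324], [407, 342], [408, 318], [430, 316], [437, 279], [472, 287], [505, 316], [543, 315], [554, 324], [561, 301], [593, 299]]
```

```bash
python3 -m creep '[-25,-31.5,0,0,0,0,-25,-31.5,0,0,0,0,0,0,0,0,0,0,0,0,20,0,0,0,0,0,0,0,0,0]'
python3 - <<'E'
from h import *
go(.4915,.142,.073,3.012)
im=snap('wrist','w2.png');c=cam('wrist')
r,g,b=[im[...,i].astype(int) for i in range(3)]
red=((r>110)&(r>2*g)).astype('u1')*255
for q in sorted(cv2.findContours(red,0,1)[0],key=cv2.contourArea)[-2:]:
    q=q[:,0];print(q.min(0),q.max(0),cv2.minEnclosingCircle(np.array([onz(c,p,.104)[:2] for p in q],'f4')))
E
```

```text
clock: 1.98
tool_pos: [0.489, 0.1423, 0.1859]
orientation: [-3.14, -0.006, 3.014]
force: [-0.3, -0.6, -0.6]
gripper_width: 0.0929
grip_force: 0.0
t1.98 pos [0.489  0.1423 0.1859] rpy [-3.14  -0.006  3.014] F [-0.3 -0.6 -0.6] w0.093
 turn [-0.002 -0.006  0.002] shift(now axes) [ -3.2   0.2 112.9] shift(after turn) [ -2.6   0.  112.9]
[430 389] [446 434] ((0.6303791999816895, 0.2139192521572113), 0.020202409476041794)
[289 215] [346 274] ((0.4913320541381836, 0.14095568656921387), 0.020924720913171768)
```

```bash
python3 -m creep '[-1,-1,38,0,0,0,-1,0,38,0,0,0,0,0,25,0,0,0,0,0,12,0,0,0,0,0,0,0,0,0]' && python3 -m creep '[0,0,0,0,0,0,0,0,0,0,0,0,0,0,0,0,0,0,0,0,0,0,0,0,0,0,0,0,0,0]' 30 20 &&  python3 -m creep '[0,0,0,0,0,0,0,0,-10,0,0,0,0,0,-30,0,0,0,0,0,-30,0,0,0,0,0,0,0,0,0]'; python3 -c "
from h import *
go(.4335,-.0495,.10,3.012)"
```

```text
clock: 2.45
tool_pos: [0.4907, 0.1416, 0.0732]
orientation: [-3.14, -0.006, 3.015]
force: [0.5, -0.7, 0.3]
gripper_width: 0.0931
grip_force: 0.0
clock: 2.87
tool_pos: [0.4939, 0.1407, 0.0765]
orientation: [3.141, 0.002, 3.012]
force: [0.6, -0.4, 0.0]
gripper_width: 0.0642
grip_force: 0.0
clock: 3.28
tool_pos: [0.4972, 0.1415, 0.1513]
orientation: [3.137, 0.01, 3.011]
force: [1.5, 0.7, 0.1]
gripper_width: 0.0314
grip_force: 0.0
t3.28 pos [0.4972 0.1415 0.1513] rpy [3.137 0.01  3.011] F [1.5 0.7 0.1] w0.031
 turn [ 0.005  0.01  -0.001] shift(now axes) [  38.9 -197.9   49.9] shift(after turn) [  38.5 -197.6   51.3]
```

```bash
python3 -m creep '[0,0,0,0,0,0,0,0,-10,0,0,0,0,0,-10,0,0,0,0,0,-10,0,0,0,0,0,0,0,0,0]' 100 && python3 -m creep '[0,0,0,0,0,0,0,0,0,0,0,0,0,0,0,0,0,0,0,0,0,0,0,0,0,0,0,0,0,0]'
python3 - <<'E'
from h import *
im=snap('wrist','w3.png');c=cam('wrist')
r,g,b=[im[...,i].astype(int) for i in range(3)]
red=((r>110)&(r>2*g)).astype('u1')*255
for q in sorted(cv2.findContours(red,0,1)[0],key=cv2.contourArea)[-2:]:
    q=q[:,0];print(q.min(0),q.max(0),cv2.minEnclosingCircle(np.array([onz(c,p,.104)[:2] for p in q],'f4')))
go(.4915,.142,.073,3.012)
E
```

```text
clock: 3.7
tool_pos: [0.4936, 0.1404, 0.1762]
orientation: [3.141, 0.001, 3.012]
force: [0.8, 0.2, 0.8]
gripper_width: 0.0605
grip_force: 0.0
clock: 4.12
tool_pos: [0.4929, 0.1402, 0.1749]
orientation: [-3.141, -0.001, 3.012]
force: [0.2, -0.3, 0.9]
gripper_width: 0.0913
grip_force: 0.0
[435 389] [452 434] ((0.6264363527297974, 0.21228301525115967), 0.019466429948806763)
[290 210] [349 273] ((0.49070990085601807, 0.14094804227352142), 0.02088029310107231)
t4.17 pos [0.493  0.1403 0.175 ] rpy [-3.141e+00 -1.000e-03  3.012e+00] F [ 0.2  0.5 -0.3] w0.092
 turn [-0.    -0.001 -0.   ] shift(now axes) [  1.6   1.6 102. ] shift(after turn) [  1.7   1.5 102. ]
```

```bash
python3 -m creep '[1,1,38,0,0,0,1,0,38,0,0,0,0,0,20,0,0,0,0,0,6,0,0,0,0,0,0,0,0,0]' 70 && python3 -m creep '[0,0,0,0,0,0,0,0,0,0,0,0,0,0,0,0,0,0,0,0,0,0,0,0,0,0,0,0,0,0]' 30 20 && python3 -m creep '[0,0,0,0,0,0,0,0,0,0,0,0,0,0,0,0,0,0,0,0,0,0,0,0,0,0,0,0,0,0]'
```

```text
clock: 4.58
tool_pos: [0.4903, 0.1413, 0.072]
orientation: [-3.14, -0.003, 3.012]
force: [-0.5, 0.6, 0.4]
gripper_width: 0.0668
grip_force: 0.0
clock: 5.0
tool_pos: [0.492, 0.1417, 0.0744]
orientation: [3.141, 0.002, 3.012]
force: [0.6, -0.3, 2.6]
gripper_width: 0.0375
grip_force: 20.0
clock: 5.42
tool_pos: [0.4923, 0.1416, 0.0744]
orientation: [3.141, 0.002, 3.011]
force: [0.9, -0.7, 5.9]
gripper_width: 0.0375
grip_force: 20.0
```

```bash
python3 -m creep '[0,0,-15,0,0,0,0,0,-20,0,0,0,3,-15,0,0,0,0,6,-32,0,0,0,0,6,-32,0,0,0,0]' && python3 -m creep '[6,-32,0,0,0,0,6,-32,0,0,0,0,6,-32,0,0,0,0,0,-22,0,0,0,0,0,0,0,0,0,0]' && python3 -m creep '[0,0,0,0,0,0,0,0,0,0,0,0]'; python3 -c "
from h import *
go(.4335,-.0495,.078,3.012)"
```

```text
clock: 5.83
tool_pos: [0.4653, 0.0646, 0.1079]
orientation: [-3.141, -0.0, 3.015]
force: [0.8, -0.7, -1.2]
gripper_width: 0.0374
grip_force: 20.0
clock: 6.25
tool_pos: [0.4301, -0.0559, 0.1077]
orientation: [-3.138, -0.003, 3.002]
force: [-0.4, 0.2, -0.1]
gripper_width: 0.0372
grip_force: 20.0
clock: 6.42
tool_pos: [0.4327, -0.049, 0.108]
orientation: [3.141, -0.001, 3.012]
force: [-0.3, 0.0, -1.4]
gripper_width: 0.0375
grip_force: 20.0
t6.42 pos [ 0.4327 -0.049   0.108 ] rpy [ 3.141e+00 -1.000e-03  3.012e+00] F [-0.3  0.  -1.4] w0.038
 turn [ 0.001 -0.001  0.   ] shift(now axes) [-0.9 -0.4 30. ] shift(after turn) [-0.9 -0.4 30. ]
```

```bash
python3 -m creep '[-1,0,15,0,0,0,0,0,10,0,0,0,0,0,5,0,0,0,0,0,0,0,0,0,0,0,0,0,0,0]' && python3 -m creep '[0,0,0,0,0,0]' && python3 -m creep '[0,0,0.5,0,0,0,0,0,0,0,0,0]'
```

```text
clock: 6.83
tool_pos: [0.4342, -0.0486, 0.0782]
orientation: [3.141, -0.001, 3.014]
force: [0.0, -0.1, -1.0]
gripper_width: 0.0375
grip_force: 20.0
clock: 6.92
tool_pos: [0.4345, -0.0488, 0.0786]
orientation: [3.141, 0.0, 3.013]
force: [-0.5, -0.2, -0.4]
gripper_width: 0.0376
grip_force: 20.0
clock: 7.08
tool_pos: [0.4344, -0.0494, 0.0781]
orientation: [3.141, 0.001, 3.012]
force: [-0.2, -0.1, -0.9]
gripper_width: 0.0376
grip_force: 20.0
```

```bash
python3 -m creep '[0,0,1,0,0,0,0,0,0,0,0,0,0,0,0,0,0,0]' && python3 -m creep '[0,0,0,0,0,0,0,0,0,0,0,0,0,0,0,0,0,0,0,0,0,0,0,0,0,0,0,0,0,0]' 80 && python3 -m creep '[0,0,-20,0,0,0,0,0,-40,0,0,0,0,0,-40,0,0,0,0,0,0,0,0,0,0,0,0,0,0,0]'
python3 - <<'E'
from h import *
snap('wrist','w4.png')
# tray targets: grasp at front-wall mid
a=-.122; fx,fy=.518-.058*np.cos(a),.349-.058*np.sin(a); print(fx,fy)
go(fx,fy,.15,np.pi/2+a)
E
```

```text
clock: 7.33
tool_pos: [0.4343, -0.0496, 0.077]
orientation: [3.142, 0.0, 3.012]
force: [0.5, 0.4, -1.5]
gripper_width: 0.0377
grip_force: 20.0
clock: 7.75
tool_pos: [0.4343, -0.0496, 0.077]
orientation: [-3.142, 0.0, 3.012]
force: [-0.8, 0.2, -0.4]
gripper_width: 0.0661
grip_force: 0.0
clock: 8.17
tool_pos: [0.4357, -0.0497, 0.179]
orientation: [3.141, 0.006, 3.012]
force: [-0.1, 0.0, -1.1]
gripper_width: 0.0741
grip_force: 0.0
0.4604311008930269 0.3560584598611277
t8.22 pos [ 0.4342 -0.0496  0.1774] rpy [3.142e+00 1.000e-03 3.012e+00] F [-0.7  0.7 -0.1] w0.075
 turn [1.000e-03 1.000e-03 1.563e+00] shift(now axes) [ 26.5 405.7  27.3] shift(after turn) [405.9 -23.3  27.4]
```

View pics/w4.png

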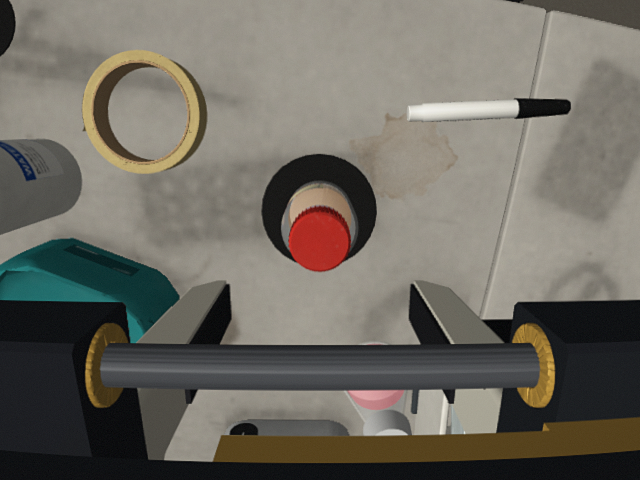

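The bottle stands upright and centred on the mat: its cap is at (320,238) and the mat at (320,210).

```bash
python3 -m creep '[2,36,0,0,0,0,2,36,0,0,0,0,2,36,0,0,0,0,2,36,0,0,0,0,2,36,0,0,0,0]' && python3 -m creep '[2,36,0,0,0,0,2,36,0,0,0,0,2,36,0,0,0,0,2,36,0,0,0,0,2,36,0,0,0,0]' && python3 -m creep '[6,36,0,0,0,0,0,10,0,0,0,0.12,0,0,0,0,0,0.12,0,0,0,0,0,0.12,0,0,0,0,0,0.12]' 70 && python3 -m creep '[0,0,0,0,0,0.12,0,0,0,0,0,0.12,0,0,0,0,0,0.12,0,0,0,0,0,0.12,0,0,0,0,0,0.12]' && python3 -m creep '[0,0,0,0,0,0.12,0,0,0,0,0,0.12,0,0,0,0,0,0.12,0,0,0,0,0,0.12,0,0,0,0,0,0]' && python3 -m creep '[0,0,0,0,0,0,0,0,0,0,0,0]'
python3 - <<'E'
from h import *
snap('wrist','w5.png')
a=-.122; fx,fy=.518-.058*np.cos(a),.349-.058*np.sin(a); print(fx,fy)
go(fx,fy,.15,np.pi/2+a)
E
```

```text
clock: 8.63
tool_pos: [0.4459, 0.1313, 0.1751]
orientation: [-3.14, -0.004, 3.012]
force: [0.8, -0.5, 0.3]
gripper_width: 0.0744
grip_force: 0.0
clock: 9.05
tool_pos: [0.4595, 0.3108, 0.1746]
orientation: [-3.138, -0.004, 3.012]
force: [0.3, 0.2, 0.5]
gripper_width: 0.0743
grip_force: 0.0
clock: 9.47
tool_pos: [0.4595, 0.3558, 0.1741]
orientation: [-3.136, -0.001, 2.527]
force: [0.3, -0.1, -0.6]
gripper_width: 0.0653
grip_force: 0.0
clock: 9.88
tool_pos: [0.4596, 0.3554, 0.1744]
orientation: [-3.137, 0.002, 1.926]
force: [0.3, 0.4, -0.5]
gripper_width: 0.0648
grip_force: 0.0
clock: 10.3
tool_pos: [0.4596, 0.3556, 0.1745]
orientation: [-3.139, 0.004, 1.45]
force: [0.4, 1.2, 0.1]
gripper_width: 0.0651
grip_force: 0.0
clock: 10.47
tool_pos: [0.4603, 0.356, 0.1757]
orientation: [-3.14, 0.002, 1.454]
force: [-0.4, -0.0, -0.0]
gripper_width: 0.065
grip_force: 0.0
0.4604311008930269 0.3560584598611277
t10.52 pos [0.4605 0.356  0.176 ] rpy [-3.140e+00  1.000e-03  1.454e+00] F [-0.2 -0.2  0.3] w0.065
 turn [-0.001  0.001  0.005] shift(now axes) [ 0. -0. 26.] shift(after turn) [ 0.  -0.1 26. ]
```

View pics/w5.png

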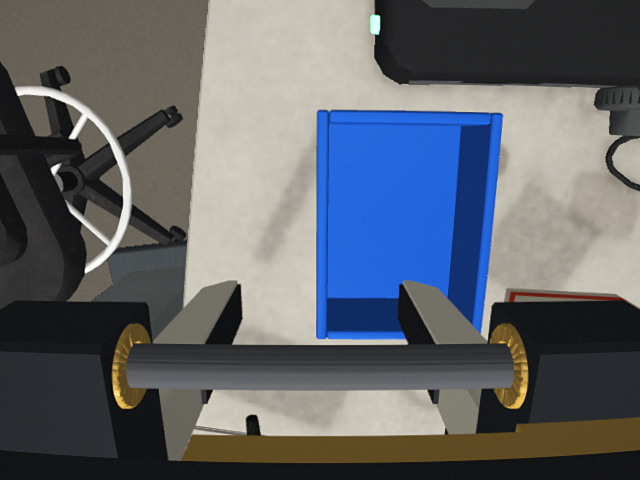

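The front wall rim at columns 317–328 runs parallel to the finger pads and lies between them; the rim's end corners are at (317,111) and (317,338).

Run:
```python
from h import *
c=cam('wrist')
P=[onz(c,p,.075)[:2] for p in((317.5,111),(502,114),(317.5,338))];print(P)
v=P[0]-P[2];print('len',np.linalg.norm(v),'yaw',np.arctan2(-v[0],v[1]), 'mid',(P[0]+P[2])/2)
w=(P[0]-P[1]);print(np.linalg.norm(w),np.arctan2(-w[1],-w[0]))
m=(P[0]+P[2])/2; a=-.122; n=np.array([np.cos(a),np.sin(a)]); print('wall ctr',m+.004*n)
```

```text
[array([0.46827185, 0.43845236]), array([0.59013971, 0.4235758 ]), array([0.449133  , 0.27745148])]
len 0.16213444530976198 yaw -0.11831897840783341 mid [0.45870243 0.35795192]
0.1227725033434411 -0.121470238092841
wall ctr [0.46267269 0.35746513]
```

```bash
python3 -m creep '[2,2,38,0,0,0.005,0,0,38,0,0,0,0,0,38,0,0,0,0,0,16,0,0,0,0,0,5,0,0,0]' 50 && python3 -m creep '[0,0,0,0,0,0,0,0,0,0,0,0,0,0,0,0,0,0,0,0,0,0,0,0,0,0,0,0,0,0]' 0 50 && python3 -m creep '[0,0,0,0,0,0,0,0,0,0,0,0,0,0,0,0,0,0,0,0,0,0,0,0,0,0,0,0,0,0]' && python3 -m creep '[0,0,0,0,0,0,0,0,0,0,0,0]'
```

```text
clock: 10.93
tool_pos: [0.4606, 0.3564, 0.0381]
orientation: [-3.136, 0.005, 1.448]
force: [-0.1, -0.6, 0.4]
gripper_width: 0.0468
grip_force: 0.0
clock: 11.35
tool_pos: [0.4639, 0.3587, 0.0434]
orientation: [3.14, -0.002, 1.447]
force: [-0.1, -1.1, 0.9]
gripper_width: 0.0174
grip_force: 0.0
clock: 11.77
tool_pos: [0.4626, 0.3585, 0.0427]
orientation: [-3.141, -0.001, 1.447]
force: [-2.1, -0.6, 5.9]
gripper_width: 0.007
grip_force: 50.0
clock: 11.93
tool_pos: [0.4626, 0.3585, 0.0427]
orientation: [-3.141, -0.001, 1.447]
force: [-2.4, 0.4, 6.8]
gripper_width: 0.0079
grip_force: 50.0
```

```bash
python3 -m creep '[0,0,-5,0,0,0,0,0,-5,0,0,0,0,0,-4,0,0,0,0,0,0,0,0,0,0,0,0,0,0,0]' && python3 -m creep '[-15,-6,0,0,0,0,-30,-6,0,0,0,0,-30,-6,0,0,0,0,-30,-4,0,0,0,0,-30,0,0,0,0,0]' && python3 -m creep '[-30,0,0,0,0,0,-20,0,0,0,0,0,-10,0,0,0,0,0,0,0,0,0,0,0,0,0,0,0,0,0]'
python3 - <<'E'
from h import *
snap('top','top1.png')
go(.410,.118,.045,1.443)
t=cv2.imread('pics/top1.png');cv2.imwrite('pics/c3.png',cv2.resize(t[140:290,160:360],None,fx=4,fy=4,interpolation=cv2.INTER_CUBIC))
E
```

```text
clock: 12.35
tool_pos: [0.4632, 0.358, 0.0559]
orientation: [3.142, 0.0, 1.447]
force: [0.8, 0.3, -2.2]
gripper_width: 0.0077
grip_force: 50.1
clock: 12.77
tool_pos: [0.4228, 0.2257, 0.0557]
orientation: [-3.14, 0.001, 1.448]
force: [0.3, -0.4, -2.8]
gripper_width: 0.0073
grip_force: 50.1
clock: 13.18
tool_pos: [0.4178, 0.1682, 0.056]
orientation: [3.141, -0.001, 1.447]
force: [0.5, 0.6, -3.3]
gripper_width: 0.0075
grip_force: 50.1
t13.23 pos [0.4179 0.1691 0.056 ] rpy [ 3.141e+00 -2.000e-03  1.449e+00] F [ 0.6  0.6 -2.1] w0.007
 turn [ 0.001 -0.002  0.006] shift(now axes) [-51.7  -1.6  10.9] shift(after turn) [-51.7  -1.3  11. ]
```

View pics/c3.png

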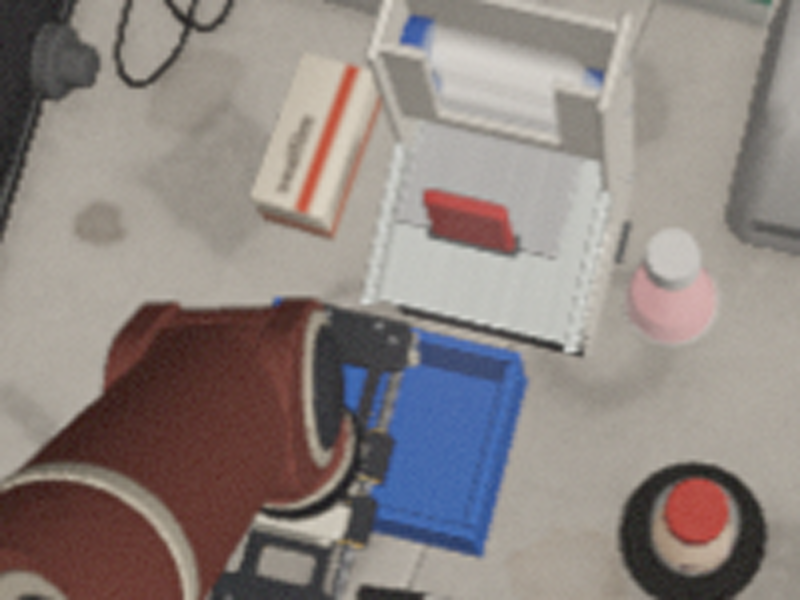

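The tray hangs from its front wall just in front of the lip: its rear right rim corner is at (522,352), and the rail tips are at (366,300) and (572,347). The bottle is centred on its mat.

Run:
```python
from h import *
ct=cam('top')
T=lambda u,v,z:onz(ct,(160+u/4,140+v/4),z)[:2].round(4)
L,Rr=T(366,300,.111),T(572,347,.111);print('rails',L,Rr,(L+Rr)/2,np.linalg.norm(L-Rr))
tl,tr=T(392,0,.275),T(628,14,.275)
print('shaft front top corners',T(372,52,.275),T(603,103,.275))
print('paddle top back',T(426,190,.235),T(508,207,.235),'front?',T(431,198,.235),T(511,216,.235))
print('tray rear right',T(522,354,.088),'tool',read_state()['tool_pos'])
a=-.124;n=np.array([np.cos(a),np.sin(a)]);m=np.array([-n[1],n[0]])
p=read_state()['tool_pos'][:2];print('expected rear right from tool',p+.120*n-.082*m-.001*m)
```

```text
rails [0.5407 0.1689] [0.5245 0.0373] [0.5326 0.1031] 0.13259336333316235
shaft front top corners [0.6369 0.1548] [0.6205 0.0255]
paddle top back [0.5744 0.1208] [0.5694 0.0738] front? [0.57   0.1174] [0.5643 0.0715]
tray rear right [0.5224 0.0698] tool [0.4178765  0.16914708 0.05598001]
expected rear right from tool [0.52668948 0.07194247]
```

```bash
python3 -m creep '[-10,0,5,0,0,0.007,-14,1,3,0,0,0,-14,0,1,0,0,0,-12,0,0,0,0,0,0,0,0,0,0,0]' && python3 -m creep '[0,0,0,0,0,0,0,0,0,0,0,0]'; python3 -c "
from h import *
go(.431,.117,.045,1.44)"
```

```text
clock: 13.65
tool_pos: [0.411, 0.1153, 0.0465]
orientation: [-3.14, 0.002, 1.437]
force: [-0.3, -0.6, -3.9]
gripper_width: 0.0075
grip_force: 50.1
clock: 13.82
tool_pos: [0.4121, 0.1189, 0.0468]
orientation: [3.141, -0.001, 1.442]
force: [0.4, 0.9, -2.6]
gripper_width: 0.0073
grip_force: 50.1
t13.82 pos [0.4121 0.1189 0.0468] rpy [ 3.141e+00 -1.000e-03  1.442e+00] F [ 0.4  0.9 -2.6] w0.007
 turn [ 0.    -0.001  0.002] shift(now axes) [ 0.5 19.   1.8] shift(after turn) [ 0.5 19.   1.8]
```

```bash
python3 -m creep '[0.5,5,2,0,0,0,0,5,1,0,0,0,0,2,0,0,0,0,0,0,0,0,0,0,0,0,0,0,0,0]' && python3 -m creep '[0,2,0.5,0,0,0,0,2,0,0,0,0,0,0,0,0,0,0]' && python3 -m creep '[0,2,0,0,0,0,0,0,0,0,0,0]' && python3 -m creep '[0,2,0,0,0,0,0,0,0,0,0,0]'
```

```text
clock: 14.23
tool_pos: [0.4243, 0.1167, 0.0439]
orientation: [3.141, -0.0, 1.44]
force: [0.1, -0.2, -3.3]
gripper_width: 0.0072
grip_force: 50.0
clock: 14.48
tool_pos: [0.4279, 0.116, 0.0435]
orientation: [3.141, -0.0, 1.44]
force: [-0.3, 0.2, -3.0]
gripper_width: 0.0073
grip_force: 50.0
clock: 14.65
tool_pos: [0.43, 0.1157, 0.0435]
orientation: [3.141, 0.0, 1.44]
force: [-0.8, 0.2, -2.8]
gripper_width: 0.0076
grip_force: 50.0
clock: 14.82
tool_pos: [0.432, 0.1154, 0.0435]
orientation: [3.141, 0.0, 1.44]
force: [-0.5, -0.4, -2.5]
gripper_width: 0.0077
grip_force: 50.0
```

```bash
for i in 1; do :; done; python3 -m creep '[0,1.5,0.5,0,0,0,0,0,0,0,0,0]' && python3 -m creep '[0,1.5,0.5,0,0,0,0,0,0,0,0,0]' | grep -E 'pos|force' && python3 -m creep '[0,1.5,0,0,0,0,0,0,0,0,0,0]'
```

```text
clock: 14.98
tool_pos: [0.4333, 0.1152, 0.0429]
orientation: [3.141, 0.0, 1.44]
force: [-0.1, 0.2, -2.2]
gripper_width: 0.0075
grip_force: 50.0
tool_pos: [0.4336, 0.1152, 0.0426]
force: [-3.7, 0.6, 3.8]
grip_force: 50.0
clock: 15.32
tool_pos: [0.4335, 0.1152, 0.0426]
orientation: [-3.136, 0.0, 1.44]
force: [-4.8, 0.5, 7.3]
gripper_width: 0.0076
grip_force: 50.0
```

```bash
python3 -m creep '[0,2,-0.5,0,0,0,0,0,0,0,0,0]' && python3 -m creep '[0,2,0,0,0,0,0,0,0,0,0,0]'
```

```text
clock: 15.48
tool_pos: [0.4375, 0.1148, 0.0428]
orientation: [-3.14, 0.0, 1.44]
force: [-3.0, 1.4, -0.5]
gripper_width: 0.0077
grip_force: 50.0
clock: 15.65
tool_pos: [0.4374, 0.1148, 0.0426]
orientation: [-3.136, 0.0, 1.44]
force: [-6.4, 1.2, 3.5]
gripper_width: 0.0075
grip_force: 50.0
```

```bash
python3 -m creep '[0,2,-0.5,0,0,0,0,0,0,0,0,0]' && python3 -m creep '[0,2,0,0,0,0,0,0,0,0,0,0]'
```

```text
clock: 15.82
tool_pos: [0.4373, 0.1148, 0.0427]
orientation: [-3.132, 0.001, 1.441]
force: [-8.6, 3.2, 3.3]
gripper_width: 0.0077
grip_force: 50.0
clock: 15.98
tool_pos: [0.4372, 0.1148, 0.0427]
orientation: [-3.128, 0.001, 1.441]
force: [-11.1, 2.8, 6.6]
gripper_width: 0.0072
grip_force: 50.1
```

```bash
python3 -m creep '[0,-4,0,0,0,0,0,0,0,0,0,0]' && python3 -m creep '[0,0,0,0,0,0,0,0,0,0,0,0,0,0,0,0,0,0,0,0,0,0,0,0,0,0,0,0,0,0]' 35 && python3 -m creep '[0,0,-10,0,0,0,0,0,-35,0,0,0,0,0,-40,0,0,0,0,0,-40,0,0,0,0,0,-40,0,0,0]' && python3 -m creep '[-20,-20,-40,0,0,0,-20,-20,0,0,0,0,0,0,0,0,0,0,0,0,0,0,0,0,0,0,0,0,0,0]'
python3 - <<'E'
from h import *
snap('wrist','w6.png')
go(.656-.085*.9916,.0873+.011,.191,3.012)
E
```

```text
clock: 16.15
tool_pos: [0.4374, 0.1148, 0.0429]
orientation: [-3.137, 0.001, 1.441]
force: [-5.6, 1.6, -1.0]
gripper_width: 0.0075
grip_force: 50.0
clock: 16.57
tool_pos: [0.4421, 0.1142, 0.0439]
orientation: [3.138, -0.001, 1.439]
force: [0.0, -0.4, 0.2]
gripper_width: 0.0315
grip_force: 0.0
clock: 16.98
tool_pos: [0.4405, 0.1139, 0.2106]
orientation: [3.14, 0.0, 1.439]
force: [0.7, 0.3, 0.0]
gripper_width: 0.0327
grip_force: 0.0
clock: 17.4
tool_pos: [0.3991, 0.0829, 0.2425]
orientation: [3.14, -0.001, 1.44]
force: [0.6, 0.4, -0.2]
gripper_width: 0.0321
grip_force: 0.0
t17.45 pos [0.3991 0.083  0.2422] rpy [3.141 0.    1.44 ] F [0.8 0.5 0.3] w0.033
 turn [ 0.     0.    -1.572] shift(now axes) [ 37.6 169.1  51.2] shift(after turn) [-169.2   37.4   51.2]
```

View pics/w6.png

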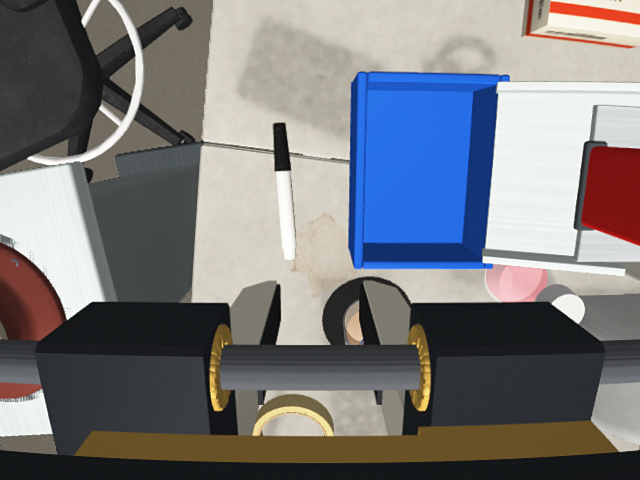

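The tray sits under the lip: its front rim ends are at about (358,73) and (355,267), the rail tips at (497,82) and (484,262), and the paddle at (585–640,145–240). All the bystanders are in place.

Run:
```python
from h import *
im=cv2.imread('pics/w6.png');c=cam('wrist')
b,g,r=[im[...,i].astype(int) for i in range(3)]
bl=((b>90)&(b>1.7*r)).astype('u1')*255
q=max(cv2.findContours(bl,0,1)[0],key=cv2.contourArea);print(cv2.approxPolyDP(q,3,True)[:,0].tolist())
red=((r>90)&(r>2*g)).astype('u1')*255
for q in sorted(cv2.findContours(red,0,1)[0],key=cv2.contourArea)[-2:]: print('red',cv2.approxPolyDP(q,2,True)[:,0].tolist())
hs=np.array([.654,.0873]);a=-.130;n=np.array([np.cos(a),np.sin(a)]);m=np.array([-n[1],n[0]])
def H(uv,z):
    d=onz(c,uv,z)[:2]-hs;return (d@n*1000).round(1),(d@m*1000).round(1)
print('rimL',H((358,73),.075),'rimR',H((357,266),.075),'base R',H((349,267),0),'base front',H((349,170),0))
print('railL',H((497,82),.111),'railR tip',H((484,261),.111),H((484,249),.088))
print('shaft-side railL far',H((600,85),.130))
def cut(z,uvs): print([H(u,z) for u in uvs])
cut(.235,[(639,155),(639,240)]);cut(.165,[(585,145),(583,228)])
```

```text
[[358, 72], [351, 82], [348, 247], [354, 267], [491, 268], [492, 264], [481, 261], [492, 162], [495, 85], [499, 80], [509, 80], [509, 76]]
red [[0, 248], [0, 278], [2, 277], [10, 287], [3, 280], [8, 278], [14, 286], [16, 285], [15, 288], [18, 288], [18, 293], [13, 290], [26, 308], [30, 339], [37, 339], [38, 329], [48, 330], [42, 333], [44, 334], [61, 323], [56, 305], [46, 287], [41, 285], [41, 280], [36, 277], [38, 279], [35, 281], [34, 275], [31, 274], [30, 278], [29, 272], [28, 274], [24, 270], [25, 266], [19, 259]]
red [[596, 146], [590, 152], [582, 224], [639, 245], [639, 149]]
rimL (np.float64(-222.0), np.float64(78.5)) rimR (np.float64(-219.9), np.float64(-81.0)) base R (np.float64(-221.4), np.float64(-105.5)) base front (np.float64(-222.9), np.float64(-4.0))
railL (np.float64(-123.8), np.float64(69.1)) railR tip (np.float64(-122.4), np.float64(-66.0)) (np.float64(-114.0), np.float64(-62.4))
shaft-side railL far (np.float64(-56.0), np.float64(67.6))
[(np.float64(-100.1), np.float64(23.4)), (np.float64(-92.9), np.float64(-18.4))]
[(np.float64(-84.7), np.float64(26.3)), (np.float64(-78.6), np.float64(-27.5))]
```

```bash
python3 -m creep '[0,25,0,0,0,0,0,35,0,0,0,0,0,30,0,0,0,0,0,0,0,0,0,0,0,0,0,0,0,0]' 85 && python3 -m creep '[0,0,0,0,0,0,0,0,0,0,0,0]'
python3 - <<'E'
from h import *
st=read_state();im=snap('wrist','w7.png')[:,:,::-1];c=cam('wrist',st);print(st['tool_pos'])
b,g,r=[im[...,i].astype(int) for i in range(3)]
red=((r>90)&(r>2*g)).astype('u1')*255; red[330:]=0; red[:,:350]=0
q=max(cv2.findContours(red,0,1)[0],key=cv2.contourArea);pl=cv2.approxPolyDP(q,2,True)[:,0];print(pl.tolist())
hs=np.array([.655,.0883]);a=-.130;n=np.array([np.cos(a),np.sin(a)]);m=np.array([-n[1],n[0]])
for p in pl:
    print(p,[tuple(((onz(c,p,z)[:2]-hs)@np.array([n,m]).T*1000).round(1)) for z in(.235,.165)],im[p[1],p[0]])
x,y,w,h=cv2.boundingRect(q); print('rowprofile',im[y+h//2,x-3:x+w+4,2].tolist())
bl=((b>90)&(b>1.7*r)).astype('u1')*255
q=max(cv2.findContours(bl,0,1)[0],key=cv2.contourArea);print('tray',cv2.approxPolyDP(q,3,True)[:,0].tolist())
E
```

```text
clock: 17.87
tool_pos: [0.4889, 0.0708, 0.2409]
orientation: [-3.14, 0.002, 1.439]
force: [-0.1, 0.2, 0.1]
gripper_width: 0.0615
grip_force: 0.0
clock: 18.03
tool_pos: [0.4867, 0.0712, 0.2419]
orientation: [-3.14, 0.0, 1.441]
force: [0.8, 0.0, -0.8]
gripper_width: 0.0745
grip_force: 0.0
[0.48669732 0.0712321  0.24188242]
[[452, 146], [449, 154], [445, 222], [483, 249], [493, 247], [503, 151], [497, 146], [485, 150], [470, 147], [460, 149]]
[452 146] [(np.float64(-105.2), np.float64(24.2)), (np.float64(-83.9), np.float64(22.6))] [ 9  8 91]
[449 154] [(np.float64(-106.4), np.float64(20.6)), (np.float64(-85.5), np.float64(17.7))] [26 27 95]
[445 222] [(np.float64(-106.2), np.float64(-10.9)), (np.float64(-85.2), np.float64(-25.1))] [ 40  40 113]
[483 249] [(np.float64(-86.6), np.float64(-24.1)), (np.float64(-58.7), np.float64(-42.9))] [ 87  89 191]
[493 247] [(np.float64(-81.8), np.float64(-23.1)), (np.float64(-52.1), np.float64(-41.6))] [ 89  91 190]
[503 151] [(np.float64(-81.3), np.float64(22.3)), (np.float64(-51.4), np.float64(20.0))] [ 61  61 161]
[497 146] [(np.float64(-84.3), np.f
[... 197 characters left out ...]
, np.float64(23.9)), (np.float64(-72.6), np.float64(22.1))] [15 14 91]
[460 149] [(np.float64(-101.4), np.float64(22.9)), (np.float64(-78.8), np.float64(20.8))] [11 13 96]
rowprofile [37, 55, 58, 63, 105, 102, 100, 101, 102, 101, 101, 101, 102, 102, 103, 101, 102, 101, 103, 101, 101, 102, 100, 105, 103, 103, 102, 100, 101, 106, 102, 101, 102, 102, 104, 104, 103, 101, 112, 128, 144, 163, 179, 189, 192, 196, 200, 204, 206, 210, 208, 204, 201, 199, 192, 188, 178, 164, 168, 186, 184, 183, 183, 183, 185, 182]
tray [[248, 72], [253, 266], [393, 268], [373, 264], [371, 257], [370, 261], [261, 260], [256, 81], [266, 88], [270, 243], [375, 243], [380, 247], [386, 91], [376, 86], [376, 80], [402, 74]]
```

```bash
python3 -m creep '[0,0,-25,0,0,-0.121,0,0,-23,0,0,-0.121,0,0,0,0,0,-0.121,0,0,0,0,0,-0.121,0,0,0,0,0,-0.121]' && python3 -m creep '[0,0,0,0,0,-0.121,0,0,0,0,0,-0.121,0,0,0,0,0,-0.121,0,0,0,0,0,-0.121,0,0,0,0,0,-0.121]' && python3 -m creep '[0,0,0,0,0,-0.121,0,0,0,0,0,-0.121,0,0,0,0,0,-0.121,0,0,0,0,0,0,0,0,0,0,0,0]' | tail -5 && python3 -m creep '[-20,9,0,0,0,0,-30,15,0,0,0,0,-28,14,0,0,0,0,0,0,0,0,0,0,0,0,0,0,0,0]' && python3 -m creep '[0,0,0,0,0,0,0,0,0,0,0,0]'; python3 -c "
from h import *
go(.5697,.099,.195,3.012)"
```

```text
clock: 18.5
tool_pos: [0.4871, 0.0712, 0.2913]
orientation: [3.14, -0.0, 2.052]
force: [-0.7, 0.1, -1.2]
gripper_width: 0.079
grip_force: 0.0
clock: 18.92
tool_pos: [0.4869, 0.0711, 0.2907]
orientation: [3.141, -0.0, 2.657]
force: [-0.6, 0.9, 0.0]
gripper_width: 0.079
grip_force: 0.0
tool_pos: [0.4872, 0.0709, 0.2907]
orientation: [3.141, 0.0, 3.01]
force: [0.2, -0.5, 0.4]
gripper_width: 0.0788
grip_force: 0.0
clock: 19.75
tool_pos: [0.5702, 0.0992, 0.2894]
orientation: [-3.141, -0.002, 3.012]
force: [-0.2, -0.1, -0.2]
gripper_width: 0.079
grip_force: 0.0
clock: 19.92
tool_pos: [0.569, 0.0979, 0.2908]
orientation: [-3.141, -0.0, 3.011]
force: [0.2, 0.0, -0.1]
gripper_width: 0.0787
grip_force: 0.0
t19.92 pos [0.569  0.0979 0.2908] rpy [-3.141 -0.     3.011] F [ 0.2  0.  -0.1] w0.079
 turn [-0.    -0.    -0.001] shift(now axes) [-0.6  1.2 95.8] shift(after turn) [-0.6  1.2 95.8]
```

```bash
python3 -m creep '[-0.5,1,25,0,0,0,0,0,35,0,0,0,0,0,25,0,0,0,0,0,11,0,0,0,0,0,0,0,0,0]' && python3 -m creep '[0,0,0,0,0,0,0,0,0,0,0,0,0,0,0,0,0,0,0,0,0,0,0,0,0,0,0,0,0,0]' 30 40 && python3 -m creep '[0,0,0,0,0,0,0,0,0,0,0,0,0,0,0,0,0,0,0,0,0,0,0,0,0,0,0,0,0,0]'
```

```text
clock: 20.33
tool_pos: [0.5675, 0.0985, 0.192]
orientation: [-3.139, -0.006, 3.012]
force: [-0.8, 0.3, 0.3]
gripper_width: 0.0791
grip_force: 0.0
clock: 20.75
tool_pos: [0.5711, 0.0993, 0.1955]
orientation: [3.142, 0.002, 3.013]
force: [-1.1, -7.0, 3.8]
gripper_width: 0.0504
grip_force: 4.2
clock: 21.17
tool_pos: [0.571, 0.099, 0.1954]
orientation: [-3.141, 0.001, 3.013]
force: [-1.4, -1.1, 5.4]
gripper_width: 0.0491
grip_force: 40.0
```

```bash
python3 -m creep '[8,0,0,0,0,0,12,0,0,0,0,0,12,0,0,0,0,0,10,0,0,0,0,0,6,0,0,0,0,0]' && python3 -m creep '[2,0,0,0,0,0,0,0,0,0,0,0]' && python3 -m creep '[2,0,0,0,0,0,0,0,0,0,0,0]'
```

```text
clock: 21.58
tool_pos: [0.5241, 0.1053, 0.1954]
orientation: [3.141, 0.005, 3.013]
force: [3.7, -1.4, 3.5]
gripper_width: 0.0495
grip_force: 40.0
clock: 21.75
tool_pos: [0.5223, 0.1055, 0.1954]
orientation: [3.141, 0.004, 3.013]
force: [3.1, -1.3, 5.4]
gripper_width: 0.0496
grip_force: 40.0
clock: 21.92
tool_pos: [0.5224, 0.1055, 0.1954]
orientation: [3.141, 0.007, 3.012]
force: [6.6, -1.7, 3.2]
gripper_width: 0.0495
grip_force: 40.0
```

```bash
Z='[0,0,0,0,0,0,0,0,0,0,0,0,0,0,0,0,0,0,0,0,0,0,0,0,0,0,0,0,0,0]'; python3 -m creep '[2,0,0,0,0,0,0,0,0,0,0,0,0,0,0,0,0,0,0,0,0,0,0,0,0,0,0,0,0,0]' | grep -E 'pos|^force'; for i in 1 2 3 4 5 6; do python3 -m creep '[0,0,0,0,0,0,0,0,0,0,0,0,0,0,0,0,0,0,0,0,0,0,0,0,0,0,0,0,0,0]' >/dev/null; done
python3 - <<'E'
from h import *
a=snap('top','top2.png');b=snap('scene','sc2.png');go(.5224,.1055,.195,3.012)
x=cv2.resize(a[140:290,190:340],(600,600))[:,:,::-1];y=cv2.resize(b[150:290,170:370][:, :],(800,560))[:,:,::-1]
cv2.imwrite('pics/f.png',np.hstack([cv2.resize(x,(400,400)),cv2.resize(y[:, 100:660],(400,400))]))
E
```

```text
tool_pos: [0.5225, 0.1055, 0.1954]
force: [9.1, -1.7, 0.8]
t24.93 pos [0.5224 0.1055 0.1954] rpy [3.141 0.011 3.012] F [10.2 -1.9  1.1] w0.050
 turn [0.001 0.011 0.   ] shift(now axes) [ 0.  -0.   0.4] shift(after turn) [ 0.  -0.   0.4]
```

View pics/f.png

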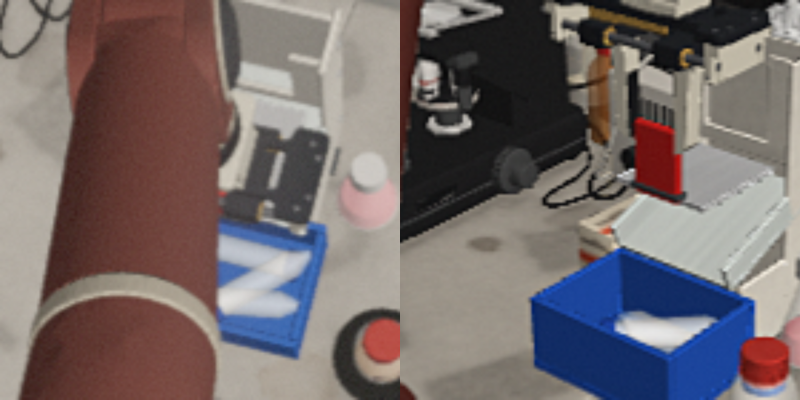

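All three tubes are in the tray (the left half of the picture shows three crossing tubes), the shaft is empty, and the bottle is on its mat. Next I push the gate shut.

```bash
python3 -m creep '[-10,0,0,0,0,0,-14,0,0,0,0,0,-14,0,0,0,0,0,-10,0,0,0,0,0,-4,0,0,0,0,0]' && python3 -m creep '[-3,0,0,0,0,0,0,0,0,0,0,0]' && python3 -m creep '[-3,0,0,0,0,0,0,0,0,0,0,0]'&& python3 -m creep '[-2,0,0,0,0,0,0,0,0,0,0,0]'
```

```text
clock: 25.35
tool_pos: [0.5683, 0.0993, 0.1954]
orientation: [-3.141, -0.003, 3.012]
force: [-3.3, -1.6, 12.6]
gripper_width: 0.0499
grip_force: 40.0
clock: 25.52
tool_pos: [0.5712, 0.099, 0.1954]
orientation: [-3.141, -0.002, 3.012]
force: [-2.0, -2.3, 10.0]
gripper_width: 0.0496
grip_force: 40.0
clock: 25.68
tool_pos: [0.5717, 0.0989, 0.1954]
orientation: [-3.141, -0.007, 3.013]
force: [-5.8, -1.3, 13.7]
gripper_width: 0.0496
grip_force: 40.0
clock: 25.85
tool_pos: [0.5716, 0.0989, 0.1954]
orientation: [-3.141, -0.011, 3.013]
force: [-9.9, -1.5, 14.9]
gripper_width: 0.0494
grip_force: 40.0
```

```bash
python3 -m creep '[3,0,0,0,0,0,0,0,0,0,0,0]' && python3 -m creep '[0,0,0,0,0,0,0,0,0,0,0,0,0,0,0,0,0,0,0,0,0,0,0,0,0,0,0,0,0,0]' 90 && python3 -m creep '[0,0,-15,0,0,0,0,0,-30,0,0,0,0,0,-35,0,0,0,0,0,-20,0,0,0,0,0,0,0,0,0]' && python3 -m creep '[30,10,-5,0,0,0,35,10,0,0,0,0,35,10,0,0,0,0,10,0,0,0,0,0,0,0,0,0,0,0]' && python3 -m creep '[0,0,0,0,0,0,0,0,0,0,0,0,0,0,0,0,0,0]'
python3 - <<'E'
from h import *
st=read_state();im=snap('wrist','w8.png')[:,:,::-1];c=cam('wrist',st)
b,g,r=[im[...,i].astype(int) for i in range(3)]
bl=((b>90)&(b>1.7*r)).astype('u1')*255
q=max(cv2.findContours(bl,0,1)[0],key=cv2.contourArea);pl=cv2.approxPolyDP(q,4,True)[:,0]
hs=np.array([.655,.0883]);a=-.130;n=np.array([np.cos(a),np.sin(a)]);m=np.array([-n[1],n[0]])
for p in pl: print(p,[tuple(((onz(c,p,z)[:2]-hs)@np.array([n,m]).T*1000).round(1)) for z in(.075,0)])
t=snap('top','top3.png')[:,:,::-1];c=cam('top');b,g,r=[t[...,i].astype(int) for i in range(3)]
red=((r>110)&(r>1.8*g)&(r>1.8*b)).astype('u1')*255
q=cv2.findContours(red[225:300,300:370],0,1)[0]
for k in q:
  if cv2.contourArea(k)>30:print('cap',cv2.minEnclosingCircle(np.array([onz(c,p+[300,225],.107)[:2] for p in k[:,0]],'f4')))
for nm in('top0','top3'):
  t=cv2.imread(f'pics/{nm}.png');b,g,r=[t[...,i].astype(int) for i in range(3)]
  k=((r>110)&(r>1.8*g)&(r>1.8*b)).astype('u1')*255;print(nm,'paddle px',cv2.boundingRect(k[180:212,262:295]))
E
```

```text
clock: 26.02
tool_pos: [0.5718, 0.0989, 0.1954]
orientation: [-3.141, -0.004, 3.013]
force: [-3.3, -2.4, 10.8]
gripper_width: 0.0494
grip_force: 40.0
clock: 26.43
tool_pos: [0.573, 0.0992, 0.1936]
orientation: [-3.141, -0.002, 3.013]
force: [0.2, 0.3, 0.3]
gripper_width: 0.0783
grip_force: 0.0
clock: 26.85
tool_pos: [0.5763, 0.0995, 0.2995]
orientation: [3.138, 0.009, 3.013]
force: [0.2, -0.0, 0.3]
gripper_width: 0.0837
grip_force: 0.0
clock: 27.27
tool_pos: [0.4653, 0.1442, 0.299]
orientation: [-3.141, -0.003, 3.017]
force: [-0.6, 0.3, 0.0]
gripper_width: 0.0837
grip_force: 0.0
clock: 27.52
tool_pos: [0.4697, 0.1418, 0.299]
orientation: [-3.141, 0.0, 3.01]
force: [-0.3, 0.1, 0.4]
gripper_width: 0.0836
grip_force: 0.0
[202 173] [(np.float64(-223.0), np.float64(-84.2)), (np.float64(-216.5), np.float64(-104.9))]
[209 280] [(np.float64(-114.1), np.float64(-84.3)), (np.float64(-87.9), np.float64(-105.0))]
[214 280] [(np.float64(-114.1), np.float64(-79.1)), (np.float64(-87.9), np.float64(-98.8))]
[208 181] [(np.float64(-215.2), np.float64(-78.8)), (np.float64(-207.4), np.float64(-98.5))]

[... 1347 characters left out ...]
), np.float64(30.7))]
[229 262] [(np.float64(-133.4), np.float64(-62.5)), (np.float64(-110.7), np.float64(-79.2))]
[228 267] [(np.float64(-128.1), np.float64(-63.8)), (np.float64(-104.4), np.float64(-80.8))]
[355 268] [(np.float64(-127.0), np.float64(65.0)), (np.float64(-103.1), np.float64(71.4))]
[362 292] [(np.float64(-101.1), np.float64(72.7)), (np.float64(-72.6), np.float64(80.5))]
[367 292] [(np.float64(-101.1), np.float64(77.8)), (np.float64(-72.5), np.float64(86.6))]
[369 172] [(np.float64(-223.3), np.float64(76.7)), (np.float64(-217.0), np.float64(85.2))]
cap ((0.4321521520614624, -0.049442000687122345), 0.020037848502397537)
top0 paddle px (4, 8, 22, 14)
top3 paddle px (4, 8, 21, 8)
```

```bash
python3 -c "
from cell import *
print(hand_in())"
```

```text
the job is handed in; nothing more can be done
None
```

I handed the job in at about 27.6 s: the bottle stands on its mat, all three tubes are in the tray, and the gate is shut. The tray is square and home against the stop bar, about 3–4 mm off centre sideways by my measurement. The arm touches nothing, though my first try at gripping the bottle missed without moving it. No verdict came back.

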